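# Load the milling cup and tare the dial scale

### The arm

A 6-joint arm with a two-finger parallel gripper is mounted at the origin on the work surface. World frame = base frame: x ahead of the robot, y to its left, z up, the work surface at z = 0. Lengths are in m, angles in rad, forces in N, time in s.
With the tool pointing down it reaches from about 0.275 to 0.875 m from the base axis. Payload 12.5 kg.
Tool frame: the origin (TCP) lies at the very end of the fingers, on their centre line; the grasp point (between the pads) lies 19 mm behind it; z points along the fingers, y is the line along which they close (so a half turn about z gives the same grasp; the last joint's range is limited). The gripper opens to 85 mm and grips with 20 to 120 N. Pads are 22 mm wide; open, the fingers measure 114 mm over their backs; the gripper's body (76 mm by 85 mm) begins 54 mm behind the grasp point. The pads swing forward as they close: fully open they stand 13 mm farther back than shut.
Start: joints at [-1.212, 0.351, 1.652, -0, 1.139, -0.085], TCP at [0.236, -0.497, 0.231] pointing down, gripper open.
Joint ranges: [-2.75, 2.75], [-0.79, 2.1], [0.01, 2.65], [-1.57, 4.71], [0.07, 3.14], [-2.87, 2.87]. Speed limits (rad/s): [2.22, 2.22, 2.79, 3.14, 3.14, 3.14].

### API

Orientations are given as a 3x3 rotation matrix whose columns are the frame's x, y, z axes.
In Python, from bench import manip gives the robot as it stands. Calls block until the motion is done:
- manip.move_ptp(position, orientation): joint-space move of the TCP to a pose.
- manip.move_l(position, attitude=None, max_speed=0.15): straight line of the TCP; attitude=None keeps the orientation; max_speed is the mean speed in m/s.
- manip.move_j(angles): joint-space move.
- manip.set_gripper(opening, effort=None): opening from 0.0 (shut) to 1.0 (fully open); effort is the grip in N (None keeps the last); returns when the fingers have stopped.
- manip.dwell(seconds).
- manip.inverse_kinematics(position, orientation): joint angles nearest the present ones, or None.
- manip.grab_frame(name): name is "scene" or "side" or "wrist"; returns (picture, depth): 384x512x3 uint8, red, green, blue; 384x512 float32, m along the optical axis (not along the pixel's ray), 0 where there is no reading.
- manip.get_calibration(name): a dict with "camera_matrix" (3x3 intrinsics, pixels), "k1" (the pictures are not rectified: a ray, as slopes to the right and down, at radius r is drawn at 1 + k1 r^2 times it, then the intrinsics apply), "R" (3x3) and "t" (3): a world point X has camera coordinates R X + t. Camera axes: x right, y down, z forward; pixel columns grow to the right and rows downward; lengths in m; the calibration is good to about 2 mm. A picture is of the moment at which its call begins: read the wrist's pose just before it. get_calibration takes no time and is no camera call; for the wrist camera it gives the pose at the moment of the call.
A pose or a line that the arm cannot do raises manip.Unreachable and nothing moves.
- manip.sign_off(): hands the job in; it is judged then, once.
Trained networks look in the newest picture that a camera, given by its name, has taken for a name from the list of things; names that differ only in an ending like _2 or _b are one class to them, and where a whole thing is asked for, a point or a joint stands for the part that bears it (a point fixed in the world has none). Each returns a list of dicts, best first, with "confidence" (0 to 1); they miss things now and then, are a little off and sometimes report something else, mostly with a low value. They report only what shows in the picture. A call takes as long as a camera call. They do not tell look-alikes from the thing itself.
- manip.look_for(camera, name): "at" ([x, y, z] in m, in world coordinates, good to about 4 mm: the middle of the surface that is visible of it).
Readings, each from a call of its own:
- manip.current_time(): time.
- manip.current_qpos(): joint angles.
- manip.current_joint_vel(): joint speeds.
- manip.current_joint_torque(): joint torques, N m.
- manip.current_ee_pos(): TCP position.
- manip.current_tcp_rot(): TCP orientation.
- manip.current_force(): force on the tool from outside, world axes, zero at the start.
- manip.current_ft_torque(): the same for the moment, N m.
- manip.current_grip_width(): opening from 0.0 (shut) to 1.0 (fully open).
- manip.current_grip_force(): force on a finger pad.
Only numpy, scipy, OpenCV 4.12 (cv2) and the standard library are available. Lean on these libraries where they do the work, as an engineer would, in place of code of your own. Each camera call takes 0.05 s, during which the arm holds its last target. There are 200 camera calls.

### The job

Using the orange-handled scoop, put at least three of the yellow milling balls into the white cup on the scale, without touching the balls with the fingers or taking the cup off its pan, and put the scoop back down in the blue bin. Then tare the scale: push the red peg round until the bezel's red zero line lies under the tip of the blue pointer. Leave everything else on the desk where it is.

Things in the scene. Friction and masses are not known exactly. Their poses are not given: they have to be found in the camera images.
- dial_centre (a point): Centre of the dial face, 70.5 mm above the desk. The dial scale is a white fixed box (295 mm long, 150 wide, deck 58 above the desk); the dial, with a black bezel of 61 mm radius, fills the end nearer the robot, the round steel weighing pan the other end. Axes: x from dial to pan, z up.
- zero_mark (a point): Outer end of the red zero line on the bezel's white face, 40 mm from the dial centre (x outward along the line). Face, zero line and red peg are one with the bezel; it turns either way without stops and stays where left (a push of about 1.5 N at the peg moves it). Black graduations every 10 degrees.
- peg_top (a point): Centre of the top of the upright red turning peg on the bezel, 53 mm from the dial centre, on the same radius as the zero line; 14 mm diameter, 34 mm tall, its foot 70 mm and its top 104 mm above the desk. Push it sideways to turn the bezel.
- pointer_tip (a point): Tip of the thin blue pointer, 40 mm from the dial centre, just above the white face. The pan's load turns it (clockwise from above as load is added, about 9 degrees for each ball). It cannot be touched.
- pan_top (a point): Centre of the top of the steel weighing pan, 145 mm from the dial centre; 112 mm across inside a 3 mm rim. It is sprung, about 70 mm above the desk, sinking a few mm under load.
- scale: The fixed dial scale. Origin under the middle of its housing; x from dial to pan, z up.
- bezel: The turning bezel with face, zero line and peg. Origin on the dial axis, 64 mm above the desk; x toward the zero line and peg, z up.
- cup: White round cup standing on the pan: 50 mm high, 100 mm across the outside of the rim, walls 3 mm. Origin at the centre of its underside, z up.
- bin: Fixed open blue bin, 238 mm long (x), 86 wide (y), 42 high, walls and floor 4 mm thick, inside 230 x 78. At its far end a 35 degree ramp rises from the floor at x = +80 mm to 28 mm up at the wall (x = +115). Origin at the centre of its underside, x lengthwise away from the robot, z up.
- scoop: Steel scoop with upright orange handle, flat in the near end of the bin, mouth to the far end (x axis). Floor 85 mm long (x -40 to +45), 70 wide, 2.5 thick; back wall and side walls (x -40 to +18) 28 high; the front 27 mm has no sides. Handle behind the back wall: 28 (x) by 14 mm (y), centred at x -54, y 0, 5 to 105 mm up. About 110 g. Origin in its underside.
- scoop_grip (a point): Point in the orange handle, 82 mm above the scoop's underside, at x = -54 in the scoop's frame; axes as the scoop.
- scoop_lip (a point): Middle of the scoop's front lip, at x = +45, 1 mm above its underside; axes as the scoop.
- ball0: Yellow milling ball, origin at its centre, 20 mm diameter, 25 g, starting in the far half of the bin.
- ball1: Yellow milling ball, origin at its centre, 20 mm diameter, 25 g, starting in the far half of the bin.
- ball2: Yellow milling ball, origin at its centre, 20 mm diameter, 25 g, starting in the far half of the bin.
- ball3: Yellow milling ball, origin at its centre, 20 mm diameter, 25 g, starting in the far half of the bin.
- ball4: Yellow milling ball, origin at its centre, 20 mm diameter, 25 g, starting in the far half of the bin.
- amber: Bystander: brown bottle in the middle of the desk, 52 mm across, 100 tall mm, loose. Origin at the centre of its underside, z up.
- pot: Bystander: clear specimen pot with red lid in the middle of the desk, 52 across, 55 tall mm, loose. Origin at the centre of its underside, z up.
- slidebox: Bystander: green slide box, 90 x 50 x 32 mm, loose. Origin at the centre of its underside, z up.
- petri: Bystander: flat clear petri dish, 90 across, 22 high mm, loose. Origin at the centre of its underside, z up.
- stapler: Bystander: small blue and black stapler, 75 x 30 x 36 mm, loose. Origin at the centre of its underside, z up.
- gel: Bystander: white bottle with a blue label, 60 across, 120 tall mm, loose. Origin at the centre of its underside, z up.
- tuberack: Bystander: open white rack with six compartments, 120 x 80 x 50 mm, loose. Origin at the centre of its underside, z up.
Not all that is in view belongs to the job. Leave any purple or turquoise look-alike of the scoop alone.

How it is judged:
By the outcome, as a careful person would: the job done as asked, in the order asked, and still so for the second after the job is handed in, with the robot touching nothing.
It also fails if it takes over 72 s, if anything falls off the work surface, if the arm or the gripper's body presses on something with over 40 N, if the wrist force passes 120 N, or if a joint passes its speed limit or range.

## Working session

There is one attempt and no reset: what is moved stays moved. The work goes in short steps, each a Python script; the robot and the scene stay as the last script left them, time stands still between calls to the robot, and variables do not carry over. Pictures are saved under pics/ and viewed, at most 13 in all, crops included, and the job is handed in when it is done.

```bash
mkdir -p pics; ls
python3 - <<'E'
from bench import manip
import cv2,numpy as np
ims=[]
for c in ["scene","side"]:
    p,d=manip.grab_frame(c); cv2.imwrite(f"pics/{c}0.png",p[:,:,::-1]); np.savez(f"pics/{c}0.npz",p=p,d=d); ims.append(p)
    for n in ["scoop_grip","scoop_lip","scoop","ball0","cup","bin","dial_centre","zero_mark","peg_top","pointer_tip","pan_top","scale","gel","amber","tuberack"]:
        if c=="side" and n in("gel","amber","tuberack"): continue
        print(c,n,[(np.round(r["at"],3).tolist(),round(r["confidence"],2)) for r in manip.look_for(c,n)][:6])
    k=manip.get_calibration(c); print({a:np.round(b,3).tolist() for a,b in k.items()})
print(manip.current_time())
E
```

```text
pics
scene scoop_grip [([0.312, 0.239, 0.003], 0.79), ([0.34, 0.063, 0.004], 0.61), ([0.485, 0.226, 0.008], 0.57)]
scene scoop_lip [([0.314, 0.234, 0.006], 0.83), ([0.485, 0.227, 0.007], 0.72), ([0.335, 0.067, 0.003], 0.69)]
scene scoop [([0.482, 0.222, 0.006], 0.81), ([0.315, 0.238, 0.001], 0.77), ([0.336, 0.064, 0.003], 0.67)]
scene ball0 [([0.609, 0.224, 0.024], 0.6), ([0.586, 0.206, 0.023], 0.49), ([0.563, 0.198, 0.019], 0.38), ([0.598, 0.177, 0.017], 0.38)]
scene cup [([0.627, -0.222, 0.094], 0.91)]
scene bin [([0.576, 0.203, 0.016], 0.81)]
scene dial_centre [([0.544, -0.18, 0.062], 0.72)]
scene zero_mark [([0.491, -0.218, 0.073], 0.87)]
scene peg_top [([0.595, 0.176, 0.017], 0.71), ([0.484, -0.215, 0.071], 0.59)]
scene pointer_tip []
scene pan_top [([0.655, -0.177, 0.072], 0.82)]
scene scale [([0.545, -0.178, 0.058], 0.62)]
scene gel [([0.688, 0.434, 0.085], 0.88)]
scene amber [([0.515, 0.008, 0.064], 0.86), ([0.49, -0.215, 0.066], 0.72), ([0.626, -0.224, 0.093], 0.49), ([0.683, -0.428, 0.03], 0.35)]
scene tuberack [([0.685, -0.426, 0.031], 0.95)]
{'camera_matrix': [[389.839, 0
[... 485 characters left out ...]
9, 0.033], 0.19)]
side ball0 [([0.521, -0.165, 0.058], 0.6)]
side cup [([0.635, -0.217, 0.094], 0.66), ([0.517, -0.165, 0.059], 0.53)]
side bin [([0.554, 0.212, 0.021], 0.71)]
side dial_centre [([0.52, -0.164, 0.06], 0.77)]
side zero_mark [([0.479, -0.213, 0.07], 0.61)]
side peg_top [([0.483, -0.213, 0.071], 0.57), ([0.605, -0.176, 0.067], 0.32)]
side pointer_tip []
side pan_top [([0.606, -0.177, 0.069], 0.49), ([0.447, -0.418, 0.023], 0.32)]
side scale [([0.516, -0.165, 0.056], 0.58)]
{'camera_matrix': [[424.11, 0.0, 251.314], [0.0, 424.11, 193.22], [0.0, 0.0, 1.0]], 'k1': -0.134, 'R': [[-0.886, -0.464, 0.01], [-0.303, 0.56, -0.771], [0.352, -0.686, -0.637]], 't': [0.48, 0.227, 1.231]}
1.45
```

View pics/scene0.png

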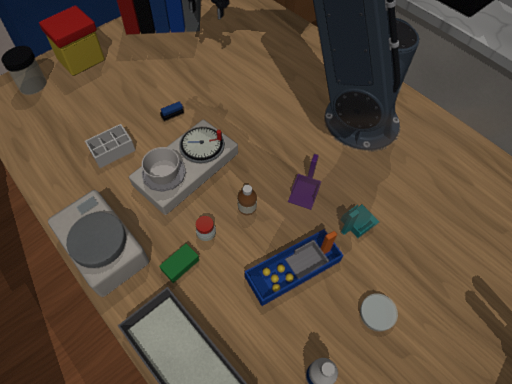

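View pics/side0.png

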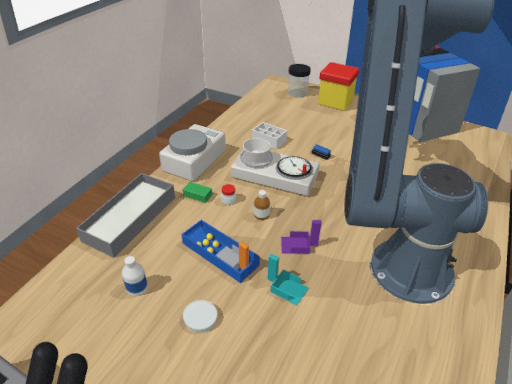

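Candidates for the scoop in the scene picture: the orange-handled one in the bin (328,243), a purple one (313,170) and a turquoise one (355,220). I choose the orange one in the blue bin. The grey scale at (98,240) is a decoy; the dial scale is at (185,165). Next is a close wrist look.

```bash
cat > h.py <<'E'
from bench import manip
import cv2,numpy as np
def bp(cal,d,uv):
    """pixels (N,2) with depths -> world points"""
    uv=np.asarray(uv,float).reshape(-1,2)
    K=cal["camera_matrix"];k=cal["k1"]
    s=cv2.undistortPoints(uv[:,None],np.array(K),np.array([k,0,0,0,0.]))[:,0]
    z=d[uv[:,1].astype(int),uv[:,0].astype(int)] if np.ndim(d)==2 else np.broadcast_to(d,len(uv))
    P=np.c_[s*z[:,None],z]
    return (P-np.array(cal["t"]))@np.array(cal["R"])
def rays(cal,uv,h):
    """intersect pixel rays with plane z=h"""
    R=np.array(cal["R"]);c=-R.T@np.array(cal["t"])
    v=bp(cal,1.0,uv)-c
    return c+v*((h-c[2])/v[:,2])[:,None]
def proj(cal,X):
    r,_=cv2.Rodrigues(np.array(cal["R"]))
    return cv2.projectPoints(np.asarray(X,float).reshape(-1,1,3),r,np.array(cal["t"],float),np.array(cal["camera_matrix"]),np.array([cal["k1"],0,0,0,0.]))[0][:,0]
def down(yaw):
    """tool pointing down, tool y axis (closing) at angle yaw in world"""
    y=np.array([np.cos(yaw),np.sin(yaw),0]);z=np.array([0,0,-1.])
    return np.c_[np.cross(y,z),y,z]
def snap(c,name):
    cal=manip.get_calibration(c);p,d=manip.grab_frame(c)
    np.savez(f"pics/{name}.npz",p=p,d=d,**{k:np.array(v) for k,v in cal.items()})
    cv2.imwrite(f"pics/{name}.png",p[:,:,::-1]);return cal,p,d
E
python3 - <<'E'
from h import *
R=manip.current_tcp_rot();p=manip.current_ee_pos();print(np.round(R,3).tolist())
c=manip.get_calibration("wrist");Rc=np.array(c["R"]);cc=-Rc.T@np.array(c["t"])
print("cam in tool",np.round(R.T@(cc-p),3),"axis",np.round(R.T@Rc[2],3),c["camera_matrix"],c["k1"])
# bin yaw from scene depth
for n in("scene","side"):
    f=np.load(f"pics/{n}0.npz");cal=manip.get_calibration(n)
    hsv=cv2.cvtColor(f["p"],cv2.COLOR_RGB2HSV)
    for nm,lo,hi in(("blue",(105,120,40),(130,255,255)),("orange",(5,180,120),(17,255,255)),("yellow",(20,150,120),(34,255,255))):
        v,u=np.nonzero(cv2.inRange(hsv,lo,hi));P=bp(cal,f["d"],np.c_[u,v])
        P=P[(abs(P[:,0]-.53)<.2)&(abs(P[:,1]-.21)<.12)&(P[:,2]<.15)]
        print(n,nm,len(P),P.mean(0).round(3),P.min(0).round(3),P.max(0).round(3))
        if nm=="blue":
            Q=P[P[:,2]>.036];r=cv2.minAreaRect((Q[:,:2]*1000).astype(np.float32));print(r)
        if nm=="orange":
            Q=P[P[:,2]>.09];print(Q.mean(0), (cv2.minAreaRect((Q[:,:2]*1000).astype(np.float32))))
E
```

```text
[[0.903, 0.429, 0.0], [0.429, -0.903, -0.0], [0.0, 0.0, -1.0]]
cam in tool [ 0.075 -0.001 -0.143] axis [-0.292  0.001  0.956] [[271.12952242   0.         256.08628509]
 [  0.         271.12952242 190.5124392 ]
 [  0.           0.           1.        ]] -0.0432139121111844
scene blue 2031 [0.558 0.206 0.022] [ 0.401  0.135 -0.002] [0.661 0.278 0.048]
((537.2210693359375, 212.28851318359375), (87.30394744873047, 237.49795532226562), 77.7398910522461)
scene orange 51 [0.442 0.233 0.106] [ 0.374  0.214 -0.001] [0.456 0.241 0.114]
[0.44444764 0.23404931 0.11015727] ((443.141357421875, 234.364501953125), (11.347024917602539, 25.830625534057617), 81.91609954833984)
scene yellow 145 [0.585 0.202 0.023] [0.557 0.17  0.017] [0.614 0.232 0.028]
side blue 1564 [0.547 0.216 0.022] [ 0.413  0.146 -0.002] [0.663 0.281 0.047]
((538.5477905273438, 215.51303100585938), (89.21785736083984, 240.6295166015625), 77.5517349243164)
side orange 205 [0.444 0.24  0.072] [0.43  0.229 0.016] [0.459 0.247 0.112]
[0.4433325  0.23946429 0.10306447] ((443.6231994628906, 237.08798217773438), (14.382505416870117, 25.60091781616211), 85.47295379638672)
side yellow 87 [0.581 0.201 0.02 ] [0.556 0.172 0.012] [0.612 0.231 0.026]
```

```bash
cat >> h.py <<'E'
def pose(lip,heading,pitch,s=1,g=(-.054,0,.063)):
    """TCP pose for scoop lip (bottom) at lip, heading and nose-up pitch; s: +1 tool y = scoop y; g: TCP in scoop frame"""
    h,p=heading,pitch
    X=np.array([np.cos(h)*np.cos(p),np.sin(h)*np.cos(p),np.sin(p)]);Y=np.array([-np.sin(h),np.cos(h),0]);Z=np.cross(X,Y)
    S=np.c_[X,Y,Z]; pos=np.array(lip)+S@(np.array(g)-[.045,0,0])
    return pos,np.c_[-s*X*-1*-1,s*Y,-Z] if s==1 else np.c_[X,-Y,-Z]
E
python3 - <<'E'
from h import *
b=np.array([.538,.214,0]);h=np.radians(-12.3);bx=np.array([np.cos(h),np.sin(h),0])
print(manip.current_time())
for s in(1,-1):
    P=pose([0,0,0],h,0,s)[1];print(np.linalg.det(P))
    for x,z,p in((.0025,.004,0),(.0025,.004,20),(.075,.004,0),(.106,.022,12),(.1,.1,20)):
        q=manip.inverse_kinematics(*pose(b+bx*x+[0,0,z],h,np.radians(p),s));print(s,x,p,None if q is None else np.round(q,2))
    for hd in range(-180,180,30):
        H=np.radians(hd);ok=[]
        for p in(20,0,-20,-35,-50,-60):
            lip=np.array([.635,-.22,.125])-.02*np.array([np.cos(H),np.sin(H),0])
            q=manip.inverse_kinematics(*pose(lip,H,np.radians(p),s))
            ok.append(q is not None)
            if p in(20,-50) and q is not None: ok.append(np.round(q,2).tolist())
        print(s,hd,ok)
E
```

```text
1.45
1.0
1 0.0025 0 [ 0.39  0.51  1.9  -0.    0.73 -0.96]
1 0.0025 20 [ 0.54  0.53  2.1  -0.77  0.34 -0.11]
1 0.075 0 [ 0.32  0.59  1.75 -0.    0.81 -1.04]
1 0.106 12 [ 0.35  0.56  1.83 -0.2   0.58 -0.84]
1 0.1 20 [ 0.4   0.42  1.9  -0.38  0.56 -0.66]
1 -180 [True, [-0.3, 1.17, 0.41, -0.11, 1.89, 1.25], True, True, True, True, [-0.53, 0.4, 1.82, 1.28, 0.42, -0.05], True]
1 -150 [True, [-0.18, 1.01, 0.74, -0.23, 1.66, 0.87], True, True, True, True, [-0.64, 0.5, 1.66, 1.09, 0.91, -0.27], True]
1 -120 [True, [-0.1, 0.81, 1.13, -0.32, 1.36, 0.52], True, True, True, True, [-0.66, 0.64, 1.41, 0.89, 1.36, -0.45], True]
1 -90 [True, [-0.07, 0.61, 1.5, -0.41, 1.05, 0.14], True, True, True, True, [-0.61, 0.79, 1.14, 0.69, 1.76, -0.67], True]
1 -60 [True, [-0.14, 0.43, 1.81, -0.42, 0.73, -0.37], True, True, True, True, [-0.53, 0.92, 0.88, 0.45, 2.09, -0.98], True]
1 -30 [True, [-0.34, 0.32, 1.99, -0.13, 0.5, -1.29], True, True, True, True, [-0.43, 1.0, 0.73, 0.1, 2.28, -1.45], True]
1 0 [True, [-0.59, 0.34, 1.96, 0.35, 0.59, -2.43], True, True, True, True, [-0.32, 0.99, 0.76, -0.31, 2.22, -1.97
[... 1419 characters left out ...]
0.35, 0.59, 0.71], True, True, True, True, [-0.32, 0.99, 0.76, -0.31, 2.22, 1.17], True]
-1 30 [True, [-0.73, 0.47, 1.74, 0.44, 0.87, 0.04], True, True, True, True, [-0.23, 0.89, 0.95, -0.6, 1.95, 0.78], True]
-1 60 [True, [-0.74, 0.66, 1.4, 0.37, 1.18, -0.38], True, True, True, True, [-0.17, 0.75, 1.21, -0.8, 1.57, 0.52], True]
-1 90 [True, [-0.67, 0.87, 1.02, 0.27, 1.48, -0.73], True, True, True, True, [-0.16, 0.6, 1.49, -0.99, 1.14, 0.32], True]
-1 120 [True, [-0.56, 1.06, 0.64, 0.16, 1.75, -1.08], True, True, True, True, [-0.22, 0.46, 1.71, -1.18, 0.66, 0.13], True]
-1 150 [True, [-0.43, 1.2, 0.35, 0.03, 1.93, -1.47], True, True, True, True, [-0.36, 0.39, 1.84, -1.18, 0.13, -0.29], True]
```

```bash
sed -i 's/np.c_\[-s\*X\*-1\*-1,s\*Y,-Z\]/np.c_[-X,Y,-Z]/' h.py
python3 - <<'E'
from h import *
b=np.array([.538,.214,0]);h=np.radians(-12.3);bx=np.array([np.cos(h),np.sin(h),0])
manip.set_gripper(.6,60)
manip.move_ptp(*pose(b+bx*.0025+[0,0,.13],h,0))
cal,p,d=snap("wrist","w1")
f=dict(p=p,d=d);hsv=cv2.cvtColor(p,cv2.COLOR_RGB2HSV)
for nm,lo,hi in(("blue",(105,120,40),(130,255,255)),("orange",(5,180,120),(17,255,255)),("yellow",(20,150,120),(34,255,255))):
    v,u=np.nonzero(cv2.inRange(hsv,lo,hi));P=bp(cal,d,np.c_[u,v])
    P=P[(abs(P[:,0]-.53)<.2)&(abs(P[:,1]-.21)<.12)&(P[:,2]<.15)]
    print(nm,len(P),P.mean(0).round(3),P.min(0).round(3),P.max(0).round(3))
    if nm=="blue": Q=P[P[:,2]>.038];print(cv2.minAreaRect((Q[:,:2]*1000).astype(np.float32)))
    if nm=="orange": Q=P[P[:,2]>.1];print(len(Q),cv2.minAreaRect((Q[:,:2]*1000).astype(np.float32)))
print(manip.current_time())
E
```

```text
blue 7010 [0.541 0.211 0.019] [0.412 0.151 0.001] [0.657 0.279 0.045]
((534.7697143554688, 213.81690979003906), (85.0111083984375, 234.2715301513672), 77.71050262451172)
orange 365 [0.435 0.236 0.09 ] [0.429 0.227 0.024] [0.455 0.243 0.111]
202 ((442.3724670410156, 234.77047729492188), (11.405085563659668, 25.569828033447266), 77.92890167236328)
yellow 602 [0.581 0.205 0.021] [0.553 0.169 0.013] [0.611 0.234 0.026]
4.6167
```

View pics/w1.png

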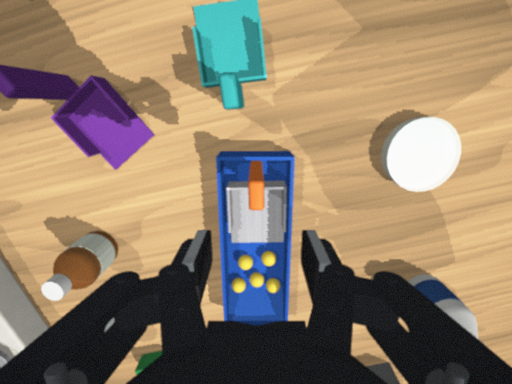

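The picture shows the orange handle at (257,185) in the blue bin with balls at (256,272). The purple (100,120) and turquoise (230,45) look-alikes stand clear, so the choice holds. I'll grasp and scoop.

```bash
cat >> h.py <<'E'
h=np.radians(-12.3);bx=np.array([np.cos(h),np.sin(h),0]);by=np.array([-np.sin(h),np.cos(h),0]);hd=np.array([.4435,.2355,0])
B=hd+.096*bx-.001*by   # bin centre
def binpose(x,z,pitch,y=.001): return pose(B+bx*x+by*y+[0,0,z],h,np.radians(pitch))
E
python3 - <<'E'
from h import *
t=lambda n:print(n,round(manip.current_time(),2),np.round(manip.current_force(),1),np.round(manip.current_ee_pos(),4))
p,R=binpose(.003,.004,0)
manip.move_l(p+[0,0,.05],R,.3);manip.move_l(p,R,.1);t("at")
manip.set_gripper(0.,100);t("grip");print(manip.current_grip_width(),manip.current_grip_force())
def go(x,z,pt,v,y=.0005):
    manip.move_l(*binpose(x,z,pt,y),v);t((x,z,pt))
go(.003,.0055,0,.05);go(.07,.0055,0,.12)
go(.080,.0065,1,.08);go(.108,.026,12,.08)
go(.106,.050,22,.1);go(.09,.14,22,.2)
snap("wrist","w2");t("end")
E
```

```text
at 5.67 [-0.9  0.1 -0.4] [0.444  0.2357 0.0678]
grip 6.1 [-1.5 -0.6  6.6] [0.4438 0.2357 0.0676]
0.15335942676203457 97.37976551055908
(0.003, 0.0055, 0) 6.35 [ 0.1 -0.4 -1. ] [0.4433 0.235  0.0685]
(0.07, 0.0055, 0) 7.06 [-0.1  0.7 -1.6] [0.5081 0.2207 0.0681]
(0.08, 0.0065, 1) 7.32 [-0.7 -0.8 -2. ] [0.5175 0.2189 0.0678]
(0.108, 0.026, 12) 7.69 [ 0.2 -0.4 -2.2] [0.5346 0.2152 0.067 ]
(0.106, 0.05, 22) 8.21 [ 0.   1.4 -3. ] [0.5284 0.2165 0.0716]
(0.09, 0.14, 22) 8.82 [-0.7  0.1 -2.8] [0.5123 0.2197 0.1606]
end 8.87 [-1.1 -0.5 -3. ] [0.5121 0.2195 0.16  ]
```

View pics/w2.png

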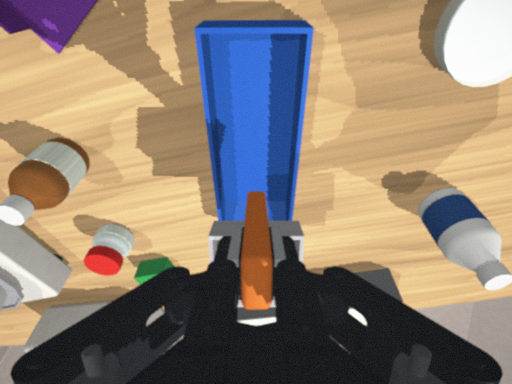

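The wrist view shows the bin's visible part (255,120) empty and the scoop lifted in the gripper. I'll count balls from the fixed cameras, and measure the scale too.

Run:
```python
from h import *
out=[]
for n in("scene","side"):
    cal,p,d=snap(n,n+"1");hsv=cv2.cvtColor(p,cv2.COLOR_RGB2HSV)
    m=cv2.inRange(hsv,(20,150,100),(34,255,255));k,_,st,ce=cv2.connectedComponentsWithStats(m)
    for i in range(1,k):
        if st[i,4]>5:
            v,u=np.nonzero(_==i);P=bp(cal,d,np.c_[u,v]).mean(0)
            if P[0]>.3 and abs(P[1])<.5: print(n,st[i,4],P.round(3))
    u,v=proj(cal,[.57,.2,.12])[0].astype(int);u2,v2=proj(cal,[.56,-.2,.08])[0].astype(int)
    for a,b,w in((u,v,45),(u2,v2,60)): out.append(cv2.resize(p[max(b-w,0):b+w,max(a-w,0):a+w],(390,290),interpolation=cv2.INTER_CUBIC))
    f=np.load(f"pics/{n}0.npz");p=f["p"];d=f["d"]
    v,u=np.mgrid[0:384,0:512];P=bp(cal,d,np.c_[u.ravel(),v.ravel()]);c=p.reshape(-1,3).astype(int)
    M=(abs(P[:,0]-.56)<.2)&(abs(P[:,1]+.2)<.15)
    Q=P[M&(P[:,2]>.050)&(P[:,2]<.062)];print("deck",len(Q),cv2.minAreaRect((Q[:,:2]*1000).astype(np.float32)))
    Q=P[M&(P[:,2]>.112)&(P[:,2]<.13)];print("rim",len(Q),Q[:,2].max().round(4),cv2.minEnclosingCircle((Q[:,:2]*1000).astype(np.float32)))
    Q=P[M&(c[:,0]>110)&(c[:,1]<50)&(c[:,2]<50)&(P[:,2]>.06)];print("red",len(Q),Q.mean(0).round(3),Q[Q[:,2]>.095].mean(0).round(4))
cv2.imwrite("pics/c1.png",cv2.vconcat([cv2.hconcat(out[:2]),cv2.hconcat(out[2:])])[:,:,::-1])
```

```text
scene 218 [0.568 0.208 0.142]
deck 1670 ((555.52294921875, -216.207275390625), (295.865478515625, 152.84739685058594), 6.1330060958862305)
rim 267 0.1252 ((630.8923950195312, -208.3069305419922), 51.30158996582031)
red 13 [ 0.441 -0.2    0.104] [ 0.4388 -0.1991  0.1061]
side 109 [0.561 0.214 0.134]
deck 888 ((555.6866455078125, -213.3422393798828), (296.52252197265625, 160.47738647460938), 7.0580267906188965)
rim 134 0.1255 ((630.2090454101562, -207.34580993652344), 53.83230209350586)
red 24 [ 0.44  -0.193  0.088] [ 0.4402 -0.193   0.0995]
```

View pics/c1.png

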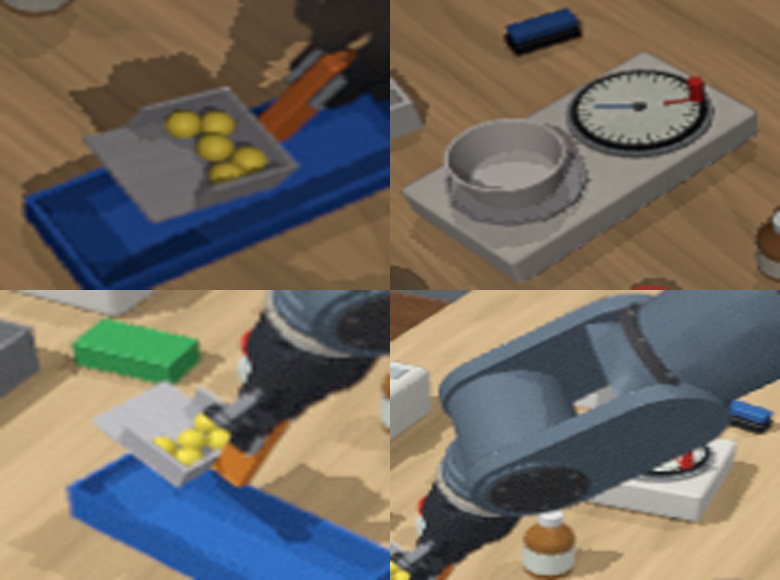

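All five balls sit at the back of the scoop (210,145). The dial shows the zero line and peg at (690,95) and the pointer at (600,105), roughly opposite. Now I'll carry and pour.

Run:
```python
from h import *
t=lambda n:print(n,round(manip.current_time(),2),np.round(manip.current_force(),1),np.round(manip.current_ee_pos(),4))
H=np.radians(-80);u=np.array([np.cos(H),np.sin(H),0]);C=np.array([.631,-.208,0])
def go(off,z,pt,v): manip.move_l(*pose(C+u*off+[0,0,z],H,np.radians(pt)),v);t((off,z,pt))
go(-.022,.18,20,.2)
go(-.022,.150,0,.12);go(-.022,.134,-12,.06);go(-.020,.131,-25,.08);go(-.018,.131,-38,.1);go(-.018,.131,-50,.1)
manip.dwell(.3);t("d")
out=[]
for n in("scene","side"):
    cal,p,d=snap(n,n+"2");a,b=proj(cal,C+[0,0,.1])[0].astype(int);w=60
    out.append(cv2.resize(p[b-w:b+w,a-w:a+w],(390,390),interpolation=cv2.INTER_CUBIC))
cv2.imwrite("pics/c2.png",cv2.hconcat(out)[:,:,::-1])
```

```text
(-0.022, 0.18, 20) 10.68 [-0.2 -0.3 -2.2] [ 0.607  -0.0728  0.2052]
(-0.022, 0.15, 0) 11.18 [ 0.1  0.2 -2.2] [ 0.6097 -0.0889  0.2127]
(-0.022, 0.134, -12) 11.58 [-0.5  0.6 -3.6] [ 0.6123 -0.1033  0.2155]
(-0.02, 0.131, -25) 12.07 [-1.   0.2 -1.3] [ 0.6165 -0.1252  0.2296]
(-0.018, 0.131, -38) 12.5 [-1.  -0.2 -1. ] [ 0.6211 -0.1508  0.2411]
(-0.018, 0.131, -50) 12.89 [ 0.2  0.6 -1.5] [ 0.6254 -0.1742  0.247 ]
d 13.19 [ 0.5 -0.3 -2.2] [ 0.6253 -0.1742  0.2481]
```

View pics/c2.png

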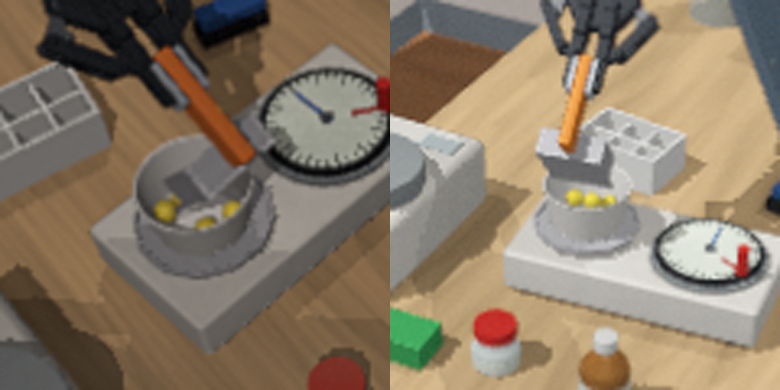

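The balls are in the cup (230,210) and the pointer has turned. Next I return the scoop.

Run:
```python
from h import *
t=lambda n:print(n,round(manip.current_time(),2),np.round(manip.current_force(),1),np.round(manip.current_ee_pos(),4))
H=np.radians(-80);u=np.array([np.cos(H),np.sin(H),0]);C=np.array([.631,-.208,0])
manip.move_l(*pose(C-u*.02+[0,0,.18],H,np.radians(-40)),.2)
manip.move_l(*binpose(.025,.14,0,0),.25);t("over")
manip.move_l(*binpose(.025,.05,0,0),.2)
manip.move_l(*binpose(.025,.0055,0,0),.1);t("down")
manip.set_gripper(.45,60);t("open")
p,R=binpose(.025,.0055,0,0)
manip.move_l(p+[0,0,.12],R,.25)
# view the dial from above (camera 75 mm to tool +x side)
D=np.array([.631,-.208,0])-.145*np.array([np.cos(.113),np.sin(.113),0])
manip.set_gripper(.3,30)
manip.move_ptp(D+[-.03,0,.24],pose([0,0,0],0,0)[1]);manip.dwell(.2)
cal,p,d=snap("wrist","w3");t("look")
for n in("dial_centre","zero_mark","peg_top","pointer_tip"):
    print(n,[(np.round(r["at"],3).tolist(),round(r["confidence"],2)) for r in manip.look_for("wrist",n)][:3])
snap("scene","scene3")
hsv=cv2.cvtColor(p,cv2.COLOR_RGB2HSV)
```

```text
over 15.53 [ 0.3  0.9 -1.3] [0.4651 0.2291 0.203 ]
down 16.73 [-0.   0.4 -0.9] [0.4651 0.23   0.0689]
open 17.09 [0.1 0.5 0.3] [0.4649 0.2299 0.0687]
look 19.93 [ 0.3 -0.4  0.3] [ 0.4571 -0.2239  0.2399]
dial_centre [([0.477, -0.222, 0.071], 0.73)]
zero_mark [([0.488, -0.222, 0.073], 0.87)]
peg_top [([0.48, -0.226, 0.069], 0.8), ([0.636, -0.188, 0.086], 0.55)]
pointer_tip [([0.49, -0.228, 0.071], 0.61)]
```

View pics/w3.png

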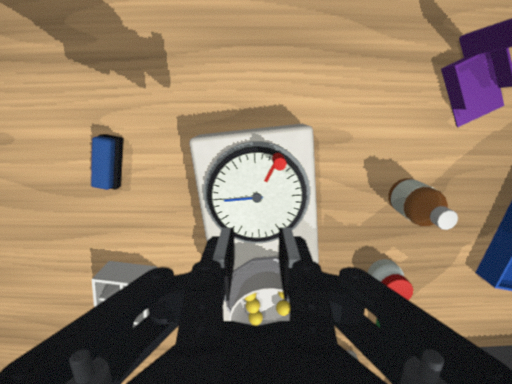

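View pics/scene3.png

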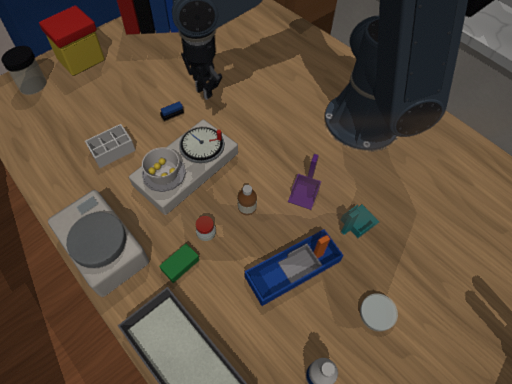

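Wrist picture: dial centre (257,197), pointer tip (223,201), zero line and peg toward (279,163). The scene picture shows the scoop in the bin and the balls in the cup. Now I measure the angles.

```bash
cat >> h.py <<'E'
def dial(cal,p,D):
    """dial centre, pointer and zero-line angles (deg, world) from a picture"""
    v,u=np.mgrid[0:384,0:512];uv=np.c_[u.ravel(),v.ravel()];c=p.reshape(-1,3).astype(int)
    P=rays(cal,uv,.0705);rad=np.linalg.norm(P[:,:2]-D[:2],axis=1)
    hsv=cv2.cvtColor(p,cv2.COLOR_RGB2HSV).reshape(-1,3).astype(int);H,S,V=hsv.T
    w=(rad<.058)&(S<60)&(V>140)
    lab=cv2.connectedComponents(w.reshape(384,512).astype(np.uint8))[1]
    big=lab==np.argmax(np.bincount(lab[lab>0]))
    hull=cv2.convexHull(np.c_[u[big],v[big]].astype(np.float32))[:,0]
    (ex,ey),r=cv2.fitEllipse((rays(cal,hull,.0705)[:,:2]*1000).astype(np.float32))[:2]
    O=np.array([ex,ey])/1000
    P=P[:,:2]-O;rad=np.linalg.norm(P,axis=1)
    res=[]
    for m in((H>100)&(H<130)&(S>90),((H<8)|(H>172))&(S>120)):
        q=P[m&(rad>.014)&(rad<.040)];a=np.median(q/np.linalg.norm(q,axis=1)[:,None],axis=0);res+=[np.degrees(np.arctan2(a[1],a[0])),len(q)]
    return O,np.array(r)/1000,res
E
python3 - <<'E'
from h import *
D=np.array([.487,-.2244])
for n in("w3","scene3"):
    f=np.load(f"pics/{n}.npz");cal={k:f[k] for k in("camera_matrix","R","t")};cal["k1"]=float(f["k1"]);p=f["p"];print(n,dial(cal,p,D))
# red peg top
f=np.load("pics/w3.npz");cal={k:f[k] for k in("camera_matrix","R","t")};cal["k1"]=float(f["k1"]);c=f["p"].astype(int);hsv=cv2.cvtColor(f["p"],cv2.COLOR_RGB2HSV)
m=(((hsv[...,0]<8)|(hsv[...,0]>172))&(hsv[...,1]>120)&(np.abs(f["d"])>0));v,u=np.nonzero(m);P=bp(cal,f["d"],np.c_[u,v]);Q=P[(P[:,2]>.095)&(P[:,2]<.12)&(P[:,0]<.6)];print("peg top",len(Q),Q.mean(0),Q.min(0),Q.max(0))
E
```

```text
w3 (array([ 0.48647525, -0.22233897]), array([0.10821567, 0.10874727]), [np.float64(-84.03051714326831), 47, np.float64(152.9225983626849), 41])
scene3 (array([ 0.48749783, -0.22484514]), array([0.09765804, 0.10167901]), [np.float64(-91.22128518458288), 4, np.float64(155.21298912702315), 4])
peg top 141 [ 0.43757642 -0.19845258  0.10392092] [ 0.43174739 -0.2042465   0.09555205] [ 0.4443305  -0.19175811  0.10612315]
```

```bash
cat > tare.py <<'E'
from h import *
import sys
O=np.array([.4867,-.2227]);r=.0535
def pp(a,z,flip=0): 
    a=np.radians(a);return np.r_[O+r*np.array([np.cos(a),np.sin(a)]),z],down(a+np.pi/2+flip)
def turn(a0,a1,flip):
    t=lambda n:print(n,round(manip.current_time(),2),np.round(manip.current_force(),1))
    manip.set_gripper(.4,25)
    p,R=pp(a0,.15,flip);manip.move_ptp(p,R)
    manip.move_l(pp(a0,.078,flip)[0],R,.15);t("down")
    manip.set_gripper(0,20);t("grip");print(manip.current_grip_width())
    n=max(1,int(np.ceil(abs(a1-a0)/21)))
    for a in np.linspace(a0,a1,n+1)[1:]: manip.move_l(*pp(a,.078,flip),.06);t(round(a,1))
    manip.set_gripper(.4,25);p,R=pp(a1,.17,flip);manip.move_l(p,R,.2);t("up")
    manip.set_gripper(.3,25)
    manip.move_ptp(np.r_[O+[-.03,0],.24],pose([0,0,0],0,0)[1]);manip.dwell(.3)
    cal,pic,d=snap("wrist",sys.argv[1]);print(dial(cal,pic,O));t("end")
E
python3 - <<'E'
from tare import *
for fl in(0,np.pi):
    print(fl)
    for a in(153.5,215,276): q=manip.inverse_kinematics(*pp(a,.078,fl));print(a,None if q is None else np.round(q,2))
E
```

```text
0
153.5 [-0.52  0.46  1.95 -0.    0.73  1.51]
215 [-0.61  0.5   1.87 -0.    0.77  0.35]
276 [-0.59  0.58  1.73 -0.    0.83 -0.7 ]
3.141592653589793
153.5 [-0.52  0.46  1.95 -0.    0.73 -1.63]
215 [-0.61  0.5   1.87 -0.    0.77 -2.79]
276 [-0.59  0.58  1.73 -0.    0.83  2.44]
```

```bash
python3 - w4 <<'E'
from tare import *
turn(153.5,276,0)
E
python3 - <<'E'
import cv2
p=cv2.imread("pics/w4.png");cv2.imwrite("pics/w4c.png",cv2.resize(p[120:270,180:340],None,fx=4,fy=4,interpolation=cv2.INTER_CUBIC))
E
```

```text
down 24.11 [ 0.6  0.2 -0.1]
grip 24.42 [-1.5  1.9  7.8]
0.14972057951153928
173.9 24.93 [-2.2 -0.6  7.5]
194.3 25.43 [-3.  -0.3  7.9]
214.8 25.94 [-0.6 -0.3  6.7]
235.2 26.45 [-1.3  0.6  7.1]
255.6 26.96 [-0.5  2.8  8.6]
276.0 27.47 [-2.   4.4  7.9]
up 28.41 [ 0.8 -0.3 -0.6]
(array([ 0.48642334, -0.22233952]), array([0.10835797, 0.10876942]), [np.float64(-83.49519388529205), 46, np.float64(nan), 0])
end 30.28 [-0.3 -0.2  0.1]
  return _methods._mean(a, axis=axis, dtype=dtype,
  ret = um.true_divide(
```

View pics/w4c.png

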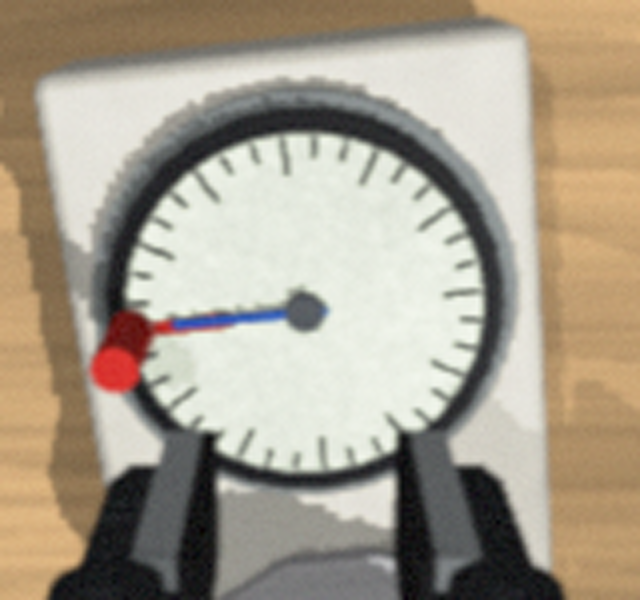

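The zero line lies almost under the pointer: tip at (175,323), red showing on to (155,327). A closer look will give the residual.

Run:
```python
from tare import *
manip.move_l(np.r_[O+[-.02,-.04],.14],pose([0,0,0],0,0)[1],.2);manip.dwell(.4)
cal,p,d=snap("wrist","w5");print(manip.current_time())
a,b=proj(cal,np.r_[O+[0,-.035],.0705])[0].astype(int);print(a,b,proj(cal,np.r_[O,.0705]))
hsv=cv2.cvtColor(p,cv2.COLOR_RGB2HSV).astype(int);H,S,V=np.moveaxis(hsv,-1,0)
v,u=np.mgrid[0:384,0:512];uv=np.c_[u.ravel(),v.ravel()]
Pw=rays(cal,uv,.0705)[:,:2]-[.4864,-.2223]
rad=np.linalg.norm(Pw,axis=1);ang=np.degrees(np.arctan2(Pw[:,1],Pw[:,0]))
blue=((H>100)&(H<130)&(S>90)).ravel();red=(((H<10)|(H>170))&(S>60)).ravel()
for r0 in np.arange(.006,.046,.003):
    m=(rad>=r0)&(rad<r0+.003)&(abs(ang+84)<25)
    f=lambda k:(k.sum(),ang[k].mean().round(1) if k.any() else None)
    print(round(r0,3),"blue",f(m&blue),"red",f(m&red))
w=38;cv2.imwrite("pics/w5c.png",cv2.resize(p[b-w:b+w,a-w:a+w],(600,600),interpolation=cv2.INTER_CUBIC)[:,:,::-1])
```

```text
31.425
260 223 [[301.75655081 223.34840495]]
0.006 blue (np.int64(14), np.float64(-81.1)) red (np.int64(0), None)
0.009 blue (np.int64(12), np.float64(-77.9)) red (np.int64(0), None)
0.012 blue (np.int64(15), np.float64(-80.6)) red (np.int64(0), None)
0.015 blue (np.int64(13), np.float64(-81.6)) red (np.int64(0), None)
0.018 blue (np.int64(15), np.float64(-82.0)) red (np.int64(0), None)
0.021 blue (np.int64(10), np.float64(-82.7)) red (np.int64(0), None)
0.024 blue (np.int64(15), np.float64(-82.9)) red (np.int64(5), np.float64(-81.7))
0.027 blue (np.int64(13), np.float64(-83.3)) red (np.int64(3), np.float64(-81.6))
0.03 blue (np.int64(11), np.float64(-83.4)) red (np.int64(3), np.float64(-78.1))
0.033 blue (np.int64(12), np.float64(-83.2)) red (np.int64(4), np.float64(-79.1))
0.036 blue (np.int64(13), np.float64(-83.7)) red (np.int64(3), np.float64(-79.5))
0.039 blue (np.int64(4), np.float64(-83.2)) red (np.int64(13), np.float64(-82.0))
0.042 blue (np.int64(0), None) red (np.int64(20), np.float64(-83.4))
0.045 blue (np.int64(0), None) red (np.int64(23), np.float64(-81.9))
```

View pics/w5c.png

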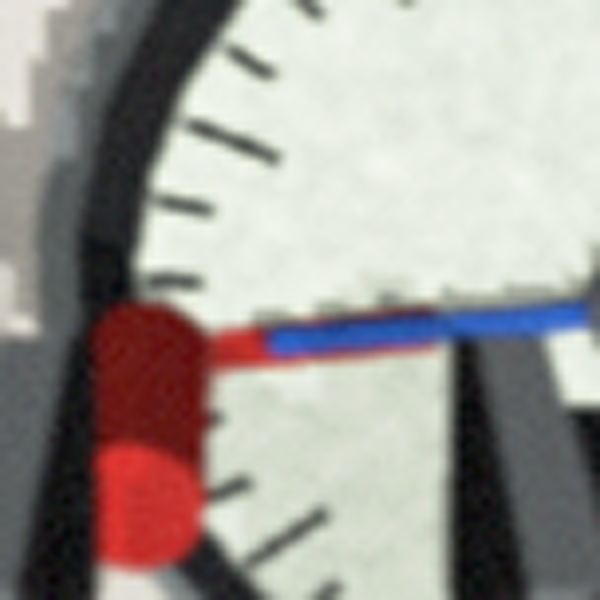

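Run:
```python
from tare import *
manip.move_l(np.r_[O+[.078,-.035],.16],pose([0,0,0],0,0)[1],.2);manip.dwell(.4)
cal,p,d=snap("wrist","w6");print(manip.current_time())
R=np.array(cal["R"]);print("cam-O",(-R.T@np.array(cal["t"]))[:2]-O)
a,b=proj(cal,np.r_[O+[0,-.035],.0705])[0].astype(int)
hsv=cv2.cvtColor(p,cv2.COLOR_RGB2HSV).astype(int);H,S,V=np.moveaxis(hsv,-1,0)
v,u=np.mgrid[0:384,0:512];P=rays(cal,np.c_[u.ravel(),v.ravel()],.0705)[:,:2]-O
m=(np.linalg.norm(P,axis=1)<.05)&(P[:,1]<-.008)
blue=((H>100)&(H<130)&(S>90)).ravel()&m;red=(((H<10)|(H>170))&(S>60)).ravel()&m
for y in np.arange(-.048,-.008,.003):
    k=(P[:,1]>=y)&(P[:,1]<y+.003);g=lambda q:(int(q.sum()),(P[q,0].mean()*1000).round(2) if q.any() else None);print(round(y,3),g(k&blue),g(k&red),g(k&(red|blue)))
w=34;cv2.imwrite("pics/w6c.png",cv2.resize(p[b-w:b+w,a-w:a+w],(600,600),interpolation=cv2.INTER_CUBIC)[:,:,::-1])
```

```text
32.525
cam-O [ 0.00211027 -0.03422239]
-0.048 (0, None) (32, np.float64(5.71)) (32, np.float64(5.71))
-0.045 (0, None) (21, np.float64(4.56)) (21, np.float64(4.56))
-0.042 (2, np.float64(2.57)) (17, np.float64(4.56)) (19, np.float64(4.35))
-0.039 (10, np.float64(2.81)) (6, np.float64(5.76)) (16, np.float64(3.92))
-0.036 (14, np.float64(2.41)) (8, np.float64(5.17)) (22, np.float64(3.41))
-0.033 (12, np.float64(2.18)) (8, np.float64(4.97)) (20, np.float64(3.3))
-0.03 (10, np.float64(2.02)) (4, np.float64(4.77)) (14, np.float64(2.81))
-0.027 (12, np.float64(1.39)) (8, np.float64(4.17)) (20, np.float64(2.5))
-0.024 (12, np.float64(1.38)) (4, np.float64(3.97)) (16, np.float64(2.03))
-0.021 (11, np.float64(0.88)) (0, None) (11, np.float64(0.88))
-0.018 (12, np.float64(0.59)) (0, None) (12, np.float64(0.59))
-0.015 (13, np.float64(0.46)) (0, None) (13, np.float64(0.46))
-0.012 (12, np.float64(0.18)) (0, None) (12, np.float64(0.18))
-0.009 (5, np.float64(-0.38)) (0, None) (5, np.float64(-0.38))
```

View pics/w6c.png

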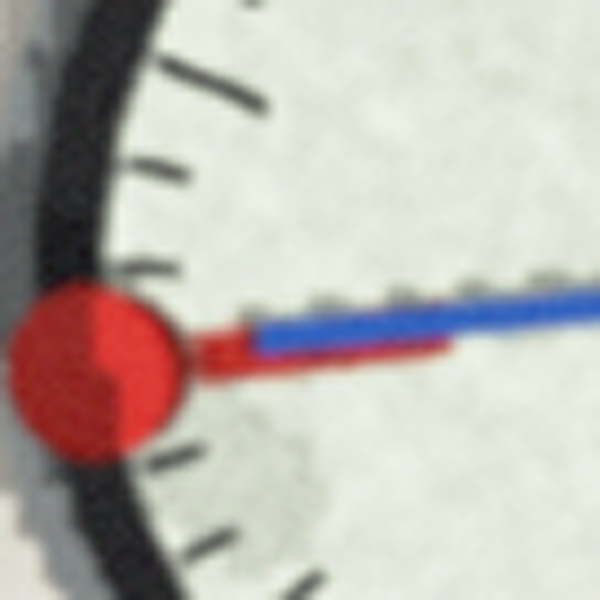

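With no parallax the zero line sits about 1.9° past the pointer, counter-clockwise: line at (225,353), tip at (258,338). One small correction.

```bash
python3 - w7 <<'E' 2>/dev/null
from tare import *
turn(276,273.9,0)
manip.move_l(np.r_[O+[.078,-.035],.16],pose([0,0,0],0,0)[1],.2);manip.dwell(.4)
cal,p,d=snap("wrist","w8");print(manip.current_time())
R=np.array(cal["R"]);print("cam-O",(-R.T@np.array(cal["t"]))[:2]-O)
a,b=proj(cal,np.r_[O+[0,-.035],.0705])[0].astype(int)
hsv=cv2.cvtColor(p,cv2.COLOR_RGB2HSV).astype(int);H,S,V=np.moveaxis(hsv,-1,0)
v,u=np.mgrid[0:384,0:512];P=rays(cal,np.c_[u.ravel(),v.ravel()],.0705)[:,:2]-O
m=(np.linalg.norm(P,axis=1)<.05)&(P[:,1]<-.008)
blue=((H>100)&(H<130)&(S>90)).ravel()&m;red=(((H<10)|(H>170))&(S>60)).ravel()&m
for y in np.arange(-.045,-.02,.003):
    k=(P[:,1]>=y)&(P[:,1]<y+.003);g=lambda q:(int(q.sum()),(P[q,0].mean()*1000).round(2) if q.any() else None);print(round(y,3),g(k&blue),g(k&red),g(k&(red|blue)))
w=34;c=cv2.resize(p[b-w:b+w,a-w:a+w],(390,390),interpolation=cv2.INTER_CUBIC)
manip.move_l(manip.current_ee_pos()+[-.1,0,.1],None,.2);manip.dwell(.3)
cs,s,_=snap("scene","scene8");a,b=proj(cs,[.55,0,.05])[0].astype(int)
s=cv2.resize(s[70:300,80:400],(543,390))
cv2.imwrite("pics/c8.png",cv2.resize(cv2.hconcat([c,s]),(800,334))[:,:,::-1])
E
```

```text
down 34.65 [0.9 0.7 0.5]
grip 34.96 [-0.5  0.4  5.6]
0.15574962397883263
273.9 35.21 [-0.9 -0.   6.9]
up 36.15 [-0.6 -0.2  0.4]
(array([ 0.48630975, -0.2223255 ]), array([0.10842008, 0.10885519]), [np.float64(-83.27485740363134), 46, np.float64(nan), 0])
end 38.06 [-0.6  0.6  0.4]
39.35
cam-O [ 0.00225396 -0.03410239]
-0.045 (0, None) (25, np.float64(2.93)) (25, np.float64(2.93))
-0.042 (2, np.float64(2.82)) (17, np.float64(2.89)) (19, np.float64(2.89))
-0.039 (11, np.float64(2.71)) (0, None) (11, np.float64(2.71))
-0.036 (12, np.float64(2.43)) (4, np.float64(0.05)) (16, np.float64(1.83))
-0.033 (16, np.float64(2.03)) (5, np.float64(0.84)) (21, np.float64(1.75))
-0.03 (9, np.float64(1.63)) (1, np.float64(0.05)) (10, np.float64(1.47))
-0.027 (12, np.float64(1.63)) (1, np.float64(-0.74)) (13, np.float64(1.45))
-0.024 (14, np.float64(1.06)) (2, np.float64(-0.75)) (16, np.float64(0.83))
-0.021 (9, np.float64(0.83)) (0, None) (9, np.float64(0.83))
```

View pics/c8.png

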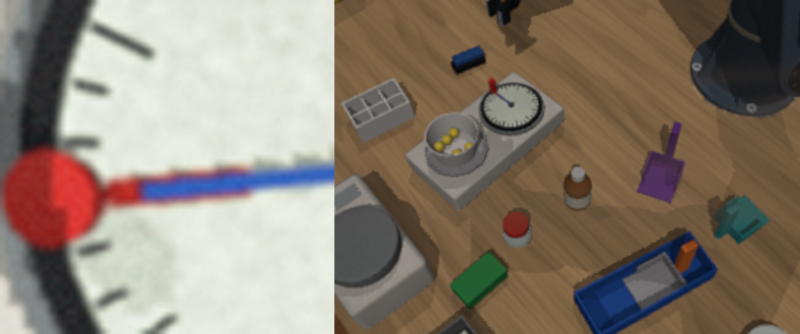

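The line now lies squarely under the pointer tip (140,189). The balls are in the cup (455,143) and the scoop is in the bin (655,285). Handing in.

```bash
python3 -c "
from bench import manip
print(manip.sign_off(), manip.current_time())"
```

```text
the job is handed in; nothing more can be done
the job is handed in; nothing more can be done
```

I handed the job in at about 40 s: all five balls are in the cup, which is still on its pan, the scoop is back in the blue bin, and the red zero line lies under the tip of the blue pointer to well within a degree.

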